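Hang the portion dippers nested on their hook

TASK

Bagging the dry goods is finished, so put the three steel portion dippers away: hang them by their handle loops on the hook of the stand, one at a time and letting go of each before the next, the largest first, then the middle one with its cup nested inside the largest, then the smallest with its cup nested inside the middle one. Leave all three hanging freely and still, every loop resting on the hook's level arm. Do not tip any dipper over, and leave the tins, jar, bottle, carton and hand scoop on the table where they are.

Things in the scene. Friction and masses are not known exactly. Their poses are not given: they have to be found in the camera images.
- large_cup (a point): Middle of the largest dipper's cup, half-way up: a steel cup with a flat floor, 116 mm across outside, 70 mm tall (wall 2.5, floor 3), upright on the table; about 240 g, varying. z up. On its +x side is its handle, a long narrow upright loop of steel bar with a blue top, in a plane across x, 61.0 mm from the cup's axis. A rubber buffer (30 wide, 14 tall) juts 9 mm back (+x) from the loop's foot at the rim.
- large_loop (a point): Handle loop of the largest dipper: middle of the underside of its top bar (6 mm high), which rests on the hook; 179 mm above the cup's underside. Axes as large_cup. Loop 34 mm wide outside along y, 24 inside, 6 thick along x; its top is 115 mm over the cup's rim, its opening begins 6 mm over the rim. Grip it across the 34 mm, also astride the hook.
- medium_cup (a point): Middle of the middle dipper's cup, half-way up: a steel cup with a flat floor, 81 mm across outside, 60 mm tall (wall 2.5, floor 3), upright on the table; about 140 g, varying. z up. On its +x side is its handle, a long narrow upright loop of steel bar with a green top, in a plane across x, 43.5 mm from the cup's axis. A rubber buffer (30 wide, 14 tall) juts 9 mm back (+x) from the loop's foot at the rim.
- medium_loop (a point): Handle loop of the middle dipper: middle of the underside of its top bar (6 mm high), which rests on the hook; 169 mm above the cup's underside. Axes as medium_cup. Loop 34 mm wide outside along y, 24 inside, 6 thick along x; its top is 115 mm over the cup's rim, its opening begins 6 mm over the rim. Grip it across the 34 mm, also astride the hook.
- small_cup (a point): Middle of the smallest dipper's cup, half-way up: a steel cup with a flat floor, 44 mm across outside, 50 mm tall (wall 2.5, floor 3), upright on the table; about 80 g, varying. z up. On its +x side is its handle, a long narrow upright loop of steel bar with a red top, in a plane across x, 25.0 mm from the cup's axis. A rubber buffer (30 wide, 14 tall) juts 9 mm back (+x) from the loop's foot at the rim.
- small_loop (a point): Handle loop of the smallest dipper: middle of the underside of its top bar (6 mm high), which rests on the hook; 159 mm above the cup's underside. Axes as small_cup. Loop 34 mm wide outside along y, 24 inside, 6 thick along x; its top is 115 mm over the cup's rim, its opening begins 6 mm over the rim. Grip it across the 34 mm, also astride the hook.
- stand: Fixed stand: dark base plate 200 x 140 x 8 mm (145 mm ahead of the post, 55 behind), 20 x 20 mm square steel post 265 mm tall with one steel hook on its -x face. Origin on the table on the post's axis, z up. The hook points along the stand's own -x, roughly to the robot (yaw to 0.4 rad either way). A loop goes on over the hook's tip.
- hook_root (a point): Top of the hook's arm at the post's face, 239 mm above the table, 10 mm along -x from the post's axis; axes as the stand. The arm is a level 8 mm round rod. With cups away from the post, a hung dipper leans its buffer on the post or on the loop behind: plumb with the first loop 12 mm off the post's face, the next 15 mm apart. Then each floor is 10 mm above the larger cup's underside.
- hook_tip (a point): Centre of the rod's rounded, upturned end, 88 mm along -x from the post's axis, 247 mm above the table (rod's top 251). The arm is level from the post out to 78 mm, then bends up 50 degrees to here. Axes as the stand.
- fish_tin_mid (a point): Bystander, to be left alone: flat yellow fish tin, 84 mm across, 36 mm tall. The point is on its axis, about half-way up.
- soup_tin_mid (a point): Bystander, to be left alone: tall tin with a green label, 68 mm across, 105 mm tall. The point is on its axis, about half-way up.
- bean_tin_mid (a point): Bystander, to be left alone: tall tin with a white label, 74 mm across, 110 mm tall. The point is on its axis, about half-way up.
- lentil_jar_mid (a point): Bystander, to be left alone: glass jar of red lentils with a black lid, 88 mm across, 140 mm tall. The point is on its axis, about half-way up.
- juice_mid (a point): Bystander, to be left alone: orange juice bottle with a green cap, 62 mm across, 185 mm tall. The point is on its axis, about half-way up.
- bar_carton_mid (a point): Bystander, to be left alone: flat cardboard carton with a red band, 150 x 100 x 45 mm (x, y, z), lying. The point is on its axis, about half-way up.
- flour_scoop_mid (a point): Bystander, to be left alone: white plastic hand scoop lying on the table, about 200 mm long (blade to its own +x, to 85 mm; handle to its own -x, to 112 mm), 70 mm wide, 50 mm tall. The point is at the root of the blade, 30 mm up.
Not all that is in view belongs to the job. Leave any blue look-alike of the part that bears small_cup alone.

How it is judged (in metres and radians):
On the way, in this order (a step that is already met when the one before it is completed fails the run):
1. the largest dipper hangs by its loop on the hook and is let go (x of large_loop in the frame of stand between -0.08 and -0.008 m and y of large_loop in the frame of stand between -0.016 and 0.016 m and z of large_loop in the frame of stand between 0.233 and 0.247 m and angle between large_cup's own z axis and vertical below 0.35 rad and contact force between the fingers and large below 0.05 N and linear speed of large below 0.05 m/s), for 0.2 s.
2. the middle dipper hangs on the same hook, its cup inside the largest, and is let go (x of large_loop in the frame of stand between -0.08 and -0.008 m and y of large_loop in the frame of stand between -0.016 and 0.016 m and z of large_loop in the frame of stand between 0.233 and 0.247 m and angle between each of large_cup, medium_cup's own z axis and vertical below 0.35 rad and x of medium_loop in the frame of stand between -0.08 and -0.008 m and y of medium_loop in the frame of stand between -0.016 and 0.016 m and z of medium_loop in the frame of stand between 0.233 and 0.247 m and distance between medium_cup and large_cup below 0.028 m and contact force between the fingers and medium below 0.05 N and linear speed of medium below 0.05 m/s), for 0.2 s.
3. the smallest dipper hangs on the same hook, its cup inside the middle one, and is let go (x of large_loop in the frame of stand between -0.08 and -0.008 m and y of large_loop in the frame of stand between -0.016 and 0.016 m and z of large_loop in the frame of stand between 0.233 and 0.247 m and angle between each of large_cup, medium_cup, small_cup's own z axis and vertical below 0.35 rad and x of medium_loop in the frame of stand between -0.08 and -0.008 m and y of medium_loop in the frame of stand between -0.016 and 0.016 m and z of medium_loop in the frame of stand between 0.233 and 0.247 m and x of small_loop in the frame of stand between -0.08 and -0.008 m and y of small_loop in the frame of stand between -0.016 and 0.016 m and z of small_loop in the frame of stand between 0.233 and 0.247 m and distance between medium_cup and large_cup below 0.028 m and distance between small_cup and medium_cup below 0.028 m and contact force between the fingers and small below 0.05 N and linear speed of small below 0.05 m/s), for 0.2 s.
At the end, for the whole second after the job is handed in: All three loops rest on the hook's level arm (height within 6 mm, 16 mm either side of its axis, between post and upturned tip), dippers within 20 degrees of upright; middle cup inside the largest, smallest inside the middle (centres of neighbours within 28 mm); let go and at rest (x of large_loop in the frame of stand between -0.08 and -0.008 m and y of large_loop in the frame of stand between -0.016 and 0.016 m and z of large_loop in the frame of stand between 0.233 and 0.247 m and angle between each of large_cup, medium_cup, small_cup's own z axis and vertical below 0.35 rad and linear speed of each of large, medium, small below 0.03 m/s and angular speed of each of large, medium, small below 0.4 rad/s and contact force between the fingers and large below 0.05 N and x of medium_loop in the frame of stand between -0.08 and -0.008 m and y of medium_loop in the frame of stand between -0.016 and 0.016 m and z of medium_loop in the frame of stand between 0.233 and 0.247 m and contact force between the fingers and medium below 0.05 N and x of small_loop in the frame of stand between -0.08 and -0.008 m and y of small_loop in the frame of stand between -0.016 and 0.016 m and z of small_loop in the frame of stand between 0.233 and 0.247 m and contact force between the fingers and small below 0.05 N and distance between medium_cup and large_cup below 0.028 m and distance between small_cup and medium_cup below 0.028 m); the robot touches nothing.
It fails at once if a bystander is shifted by more than 30 mm or knocked over (distance of any of fish_tin_mid, soup_tin_mid, bean_tin_mid, lentil_jar_mid, juice_mid, bar_carton_mid, flour_scoop_mid from where it was at the start of the episode above 0.03 m or angle between any of fish_tin_mid, soup_tin_mid, bean_tin_mid, lentil_jar_mid, juice_mid, bar_carton_mid, flour_scoop_mid's own z axis and vertical above 0.5 rad).
It fails at once if a dipper is tipped over (more than 0.9 rad, about 50 degrees, from upright) (angle between any of large_cup, medium_cup, small_cup's own z axis and vertical above 0.9 rad).
It also fails if it takes over 72 s, if anything falls off the work surface, if the arm or the gripper's body presses on something with over 40 N, if the wrist force passes 120 N, or if a joint passes its speed limit or range.

ROBOT

A 6-joint arm with a two-finger parallel gripper is mounted at the origin on the work surface. World frame = base frame: x ahead of the robot, y to its left, z up, the work surface at z = 0. Lengths are in m, angles in degrees, forces in N, time in s.
With the tool pointing down it reaches from about 0.375 to 0.75 m from the base axis. Payload 9 kg.
Tool frame: the origin (TCP) lies where the fingers leave the gripper's body, on its centre line; the fingertips stand 73 mm ahead of it and the grasp point (between the pads) lies 54 mm ahead of it (robot.tip_reach is the distance from the TCP to the fingertips, in m); z points along the fingers, y is the direction in which the jaws open and shut (so a half turn about z gives the same grasp; the last joint's range is limited). The gripper opens to 85 mm and grips with 20 to 120 N. Pads are 22 mm wide; open, the fingers measure 114 mm over their backs; the gripper's body (76 mm by 85 mm) begins 54 mm behind the grasp point. The pads swing forward as they close: fully open they stand 13 mm farther back than shut.
Start: joints at [54.334, 5.964, 5.575, 89.605, 0, 77.527], TCP at [0.236, 0.552, 0.304] pointing down, gripper open.
Joint ranges: [-171.21, 171.21], [-48.23, 106.86], [-62.78, 66.21], [-105.2, 120.99], [-86.42, 89.51], [-180, 180]. Speed limits (degrees/s): [127.2, 127.2, 147.25, 180, 180, 180].

INTERFACE

Orientations are given as [roll, pitch, yaw] about the fixed x, y, z axes, in that order (R = Rz(yaw) Ry(pitch) Rx(roll)).
In Python, from plant import robot gives the robot as it stands. Calls block until the motion is done:
- robot.move_pose(position, orientation): joint-space move of the TCP to a pose.
- robot.line_to(position, vel=0.15, rotation=None, guard=None): straight line of the TCP; rotation=None keeps the orientation; vel is the mean speed in m/s. With guard (N) it stops when the force on the tool has changed by that much, and returns True; else False.
- robot.goto_joints(angles): joint-space move.
- robot.set_gripper(opening): finger opening in m; the grip force is fixed at half the most; returns when the fingers have stopped.
- robot.pause(seconds).
- robot.ik(position, orientation): joint angles nearest the present ones, or None.
- robot.observe(): the state.
- robot.grab_frame(name): name is "scene" or "top" or "wrist"; returns the picture (420x560x3 uint8, blue, green, red); there is no depth.
- robot.get_calibration(name): a dict with "vertical_fov" (degrees; the focal length in pixels is half the picture's height over the tangent of half this angle, whatever the lens; pixels are square), "cx", "cy" (the principal point, pixels), "rvec" (rotation vector, rad) and "tvec" (3), from world to camera coordinates, as OpenCV has them. Camera axes: x right, y down, z forward; pixel columns grow to the right and rows downward; lengths in m; the calibration is good to about 2 mm. A picture is of the moment at which its call begins: read the wrist's pose just before it. get_calibration takes no time and is no camera call; for the wrist camera it gives the pose at the moment of the call.
A pose or a line that the arm cannot do raises robot.IKError and nothing moves.
- robot.job_done(): hands the job in, once; it reports no verdict.
The state is a dict: "time": time; "q": joint angles; "qvel": joint speeds; "joint_torque": joint torques, N m; "tool_pos": TCP position; "tcp_rot": TCP orientation; "ft_force": force on the tool from outside, world axes, zero at the start; "torque": the same for the moment, N m; "gripper_width": finger opening in m.
Only numpy, scipy, OpenCV 4.12 (cv2) and the standard library are available. Lean on these libraries where they do the work, as an engineer would, in place of code of your own. Each camera call takes 0.05 s, during which the arm holds its last target.

## Working session

There is one attempt and no reset: what is moved stays moved. The work goes in short steps, each a Python script; the robot and the scene stay as the last script left them, time stands still between calls to the robot, and variables do not carry over. Pictures are saved under pics/ and viewed, and the job is handed in when it is done.

```bash
ls; mkdir -p pics; python3 - <<'E'
from plant import robot
import cv2
for n in ("scene","top","wrist"):
    c=robot.get_calibration(n); f=robot.grab_frame(n); cv2.imwrite(f"pics/{n}0.png",f); print(n,c)
print(robot.observe())
E
```

```text
pics
scene {'vertical_fov': 54.14538105807138, 'cx': 280.54921407421233, 'cy': 207.92402484098983, 'rvec': array([ 0.64809686,  2.48246173, -1.35623037]), 'tvec': array([ 0.48788129, -0.00679642,  1.45458567])}
top {'vertical_fov': 51.43195477603202, 'cx': 271.8755771742264, 'cy': 213.65176838801406, 'rvec': array([ 2.13477635, -2.19468116,  0.12037342]), 'tvec': array([3.62861625e-04, 5.66657909e-01, 1.22766055e+00])}
wrist {'vertical_fov': 64.46500466644066, 'cx': 282.21078255304036, 'cy': 206.9015301442899, 'rvec': array([-2.42326043, -1.59787003, -0.21878083]), 'tvec': array([-0.60002777, -0.0351806 ,  0.37929545])}
{'time': 0.15, 'q': array([5.43349363e+01, 5.99046507e+00, 5.54074653e+00, 8.96062433e+01,
       1.00108272e-03, 7.75248749e+01]), 'qvel': array([-0.06076873, -0.14729834,  0.11944262,  0.02697536, -0.03062334,
       -0.01967225]), 'joint_torque': array([ 1.05054190e-03, -5.57359886e+01,  5.04004276e+01,  1.27887516e-02,
       -4.02468349e-04, -5.80110031e-05]), 'tool_pos': array([0.23617096, 0.55137778, 0.3033371 ]), 'tcp_rot': array([-1.79945576e+02, -1.30660853e-02,  1.56810055e+02]), 'ft_force': array([ 0.71168715,  0.13727867, -0.03517676]), 'torque': array([-0.02824001, -0.01782477,  0.01223575]), 'gripper_width': 0.08560943146003097}
```

View pics/scene0.png

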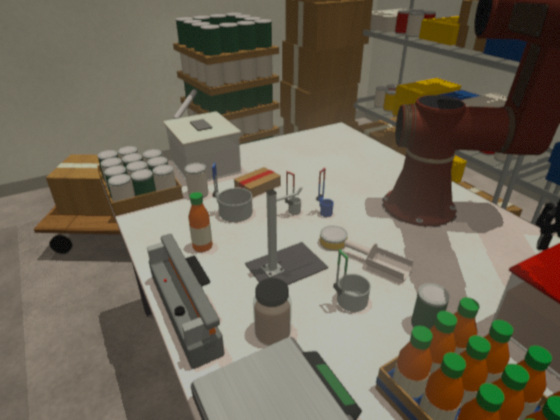

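View pics/top0.png

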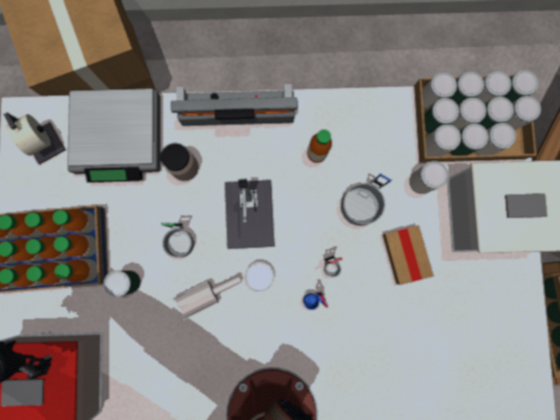

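View pics/wrist0.png

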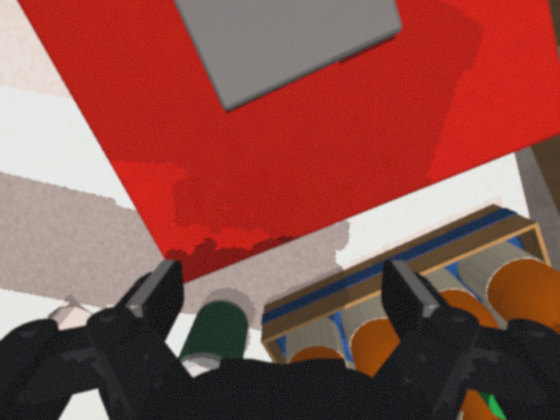

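The scene camera shows the post at about (272,235), the large cup at (235,203), the medium cup at (352,292) and the small grey cup at (293,205), with the blue look-alike beside it at (326,207). In the top view the large cup is at (362,204), the medium at (180,243), the small at (332,268), the look-alike at (312,300) and the post near (248,185). I'll zoom in on these.

```bash
cat > h.py <<'E'
import numpy as np, cv2
from plant import robot
def K(c,h=420):
    f=h/2/np.tan(np.radians(c["vertical_fov"])/2); return np.array([[f,0,c["cx"]],[0,f,c["cy"]],[0,0,1.]])
def ray(c,uv):
    R=cv2.Rodrigues(np.array(c["rvec"]))[0]; t=np.array(c["tvec"])
    d=R.T@np.linalg.inv(K(c))@np.array([uv[0],uv[1],1.]); return -R.T@t, d/np.linalg.norm(d)
def onz(c,uv,z):
    o,d=ray(c,uv); return o+d*(z-o[2])/d[2]
def proj(c,p):
    return cv2.projectPoints(np.array(p,float).reshape(-1,3),np.array(c["rvec"]),np.array(c["tvec"]),K(c),None)[0].reshape(-1,2)
def tri(c1,u1,c2,u2):
    o1,d1=ray(c1,u1);o2,d2=ray(c2,u2)
    A=np.array([d1,-d2]).T; s=np.linalg.lstsq(A,o2-o1,rcond=None)[0]
    a,b=o1+s[0]*d1,o2+s[1]*d2; return (a+b)/2,np.linalg.norm(a-b)
E
python3 - <<'E'
import cv2
t=cv2.imread('pics/top0.png'); s=cv2.imread('pics/scene0.png')
cv2.imwrite('pics/t1.png',cv2.resize(t[160:320,150:410],None,fx=3,fy=3,interpolation=cv2.INTER_CUBIC))
cv2.imwrite('pics/s1.png',cv2.resize(s[150:320,180:420],None,fx=3.3,fy=3.3,interpolation=cv2.INTER_CUBIC))
from h import *
for n in('top','scene'):
    c=robot.get_calibration(n);R=cv2.Rodrigues(c['rvec'])[0];print(n,-R.T@c['tvec'],proj(c,[[0,0,0],[.375,0,0],[.75,0,0]]).round(0).tolist())
E
```

```text
top [ 0.42777847 -0.01251982  1.28261474] [[272.0, 415.0], [268.0, 280.0], [265.0, 154.0]]
scene [1.02226296 0.83467654 0.78242401] [[418.0, 206.0], [331.0, 237.0], [221.0, 277.0]]
```

View pics/t1.png

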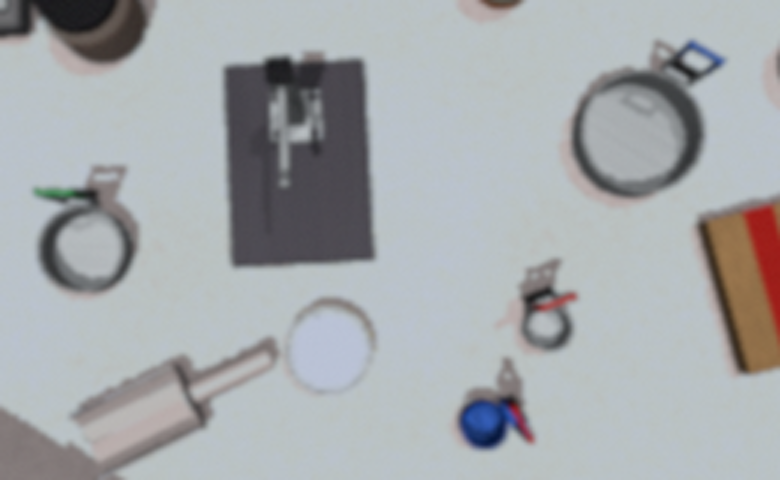

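View pics/s1.png

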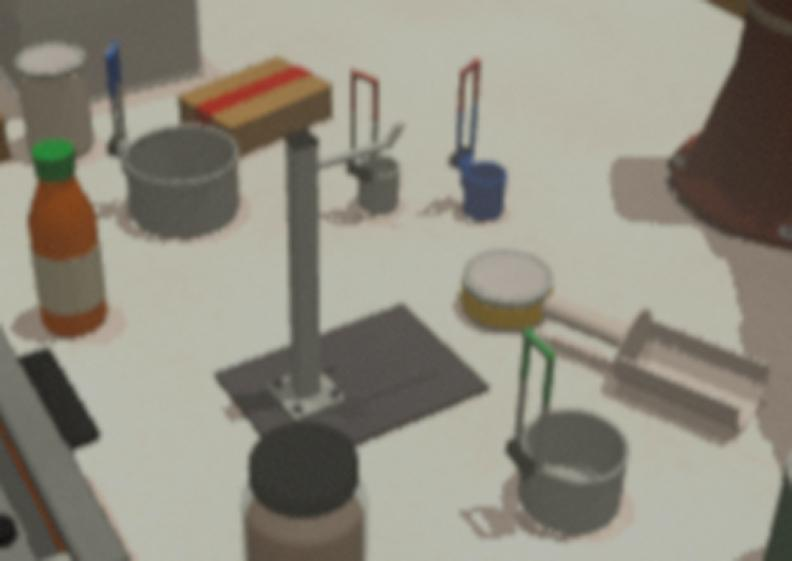

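```bash
python3 - <<'E'
from h import *
c=robot.get_calibration('top'); s=robot.get_calibration('scene')
T=lambda u,v:(150+u/3-.33,160+v/3-.33); S=lambda u,v:(180+u/3.3-.35,150+v/3.3-.35)
def show(n,p): print(n,np.round(p,4))
show('Lcup',onz(c,T(638,133),.055)); show('Ltop',onz(c,T(707,53),.182)); print(tri(c,T(707,53),s,S(113,48)))
show('Mcup',onz(c,T(86,248),.05)); show('Mtop',onz(c,T(53,192),.172)); print(tri(c,T(53,192),s,S(538,345)))
show('Scup',onz(c,T(546,324),.04)); show('Stop',onz(c,T(560,300),.162)); print(tri(c,T(557,301),s,S(365,76)))
for u in [(225,66),(362,59),(375,258),(234,265)]: show('plate',onz(c,T(*u),.008))
show('posttop',onz(c,T(279,70),.265)); show('tip',onz(c,T(284,184),.249)); print(tri(c,T(284,184),s,S(400,128)))
print(tri(c,T(279,70),s,S(301,138)))
w=robot.get_calibration('wrist');o=robot.observe();R=cv2.Rodrigues(w['rvec'])[0]
from scipy.spatial.transform import Rotation as Ro
Rt=Ro.from_euler('xyz',o['tcp_rot'],degrees=True).as_matrix()
print('cam in tool',Rt.T@(-R.T@w['tvec']-o['tool_pos']),'\n',(R@Rt).round(3))
E
```

```text
Lcup [ 0.5843 -0.2728  0.055 ]
Ltop [ 0.6353 -0.3082  0.182 ]
(array([ 0.63338322, -0.30621503,  0.18771614]), np.float64(0.0018306312017007938))
Mcup [0.4902 0.251  0.05  ]
Mtop [0.5325 0.2529 0.172 ]
(array([0.53272157, 0.25230311, 0.17330894]), np.float64(0.0008563340927158151))
Scup [ 0.4072 -0.1801  0.04  ]
Stop [ 0.4291 -0.1764  0.162 ]
(array([ 0.42739651, -0.17281355,  0.16469744]), np.float64(0.0022780212136443833))
plate [0.6683 0.1219 0.008 ]
plate [ 0.6716 -0.0136  0.008 ]
plate [ 0.4749 -0.0209  0.008 ]
plate [0.4719 0.1163 0.008 ]
posttop [0.6154 0.0523 0.265 ]
tip [0.5265 0.0512 0.249 ]
(array([0.52650113, 0.05143086, 0.24731023]), np.float64(0.00048231500895740603))
(array([0.61522178, 0.05250317, 0.26440424]), np.float64(0.0007076879264556783))
cam in tool [ 0.06894144  0.00095024 -0.07010544] 
 [[-0.     1.     0.001]
 [-0.962 -0.    -0.272]
 [-0.272 -0.001  0.962]]
```

Both cameras agree to within 2 mm, and the heights and sizes match: loop tops at 0.188, 0.173 and 0.165 m, hook tip 89 mm from the post axis at z = 0.247. Next I'll refine with the wrist camera over the hook and over the large dipper.

```bash
cat >> h.py <<'E'
def wrist(name):
    c=robot.get_calibration('wrist'); f=robot.grab_frame('wrist'); cv2.imwrite(f'pics/{name}.png',f)
    np.savez(f'pics/{name}.npz',**{k:np.array(v) for k,v in c.items()}); return c,f
def load(name):
    z=np.load(f'pics/{name}.npz'); return {k:z[k] if z[k].ndim else float(z[k]) for k in z.files}
def D(yaw): return [180,0,yaw]
E
python3 - <<'E'
from h import *
for p,y in [((.55,.05,.42),181.5),((.634,-.3065,.36),145.5),((.634,-.3065,.42),145.5),((.49,.05,.40),181.5),((.6,.05,.29),181.5)]:
    print(p,robot.ik(p,D(y)))
print(robot.observe()['time'])
robot.move_pose((.55,.05,.42),D(181.5)); wrist('hook1'); print(robot.observe()['time'])
robot.move_pose((.63,-.305,.36),D(145.5)); wrist('large1'); print(robot.observe()['time'],robot.observe()['ft_force'])
E
```

```text
(0.55, 0.05, 0.42) [ -8.37766295   1.18227658  12.8693703  101.68709371   0.
  -9.87766295]
(0.634, -0.3065, 0.36) [-36.40599089  27.64224974  37.00745958  99.36520983   0.
  -1.90599089]
(0.634, -0.3065, 0.42) [-36.40599089  32.39672737  49.84401473 107.44728737   0.
  -1.90599089]
(0.49, 0.05, 0.4) [-9.42913737e+00 -1.00559062e+01  2.72229962e-02  1.00083129e+02
  0.00000000e+00 -1.09291374e+01]
(0.6, 0.05, 0.29) [-7.66678084  6.18177621  4.35832161 88.1765454   0.         -9.16678084]
0.15
2.3583
3.7917 [ 0.25899716 -0.082861    0.50967219]
```

View pics/hook1.png

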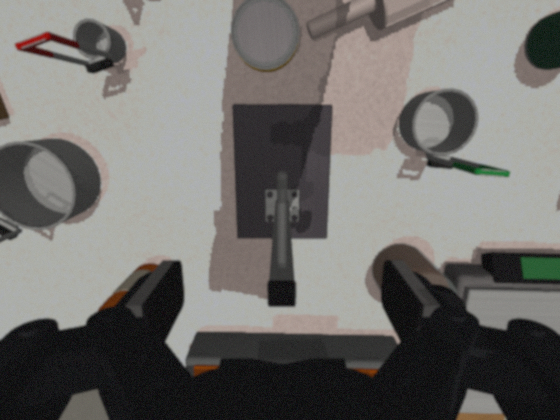

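View pics/large1.png

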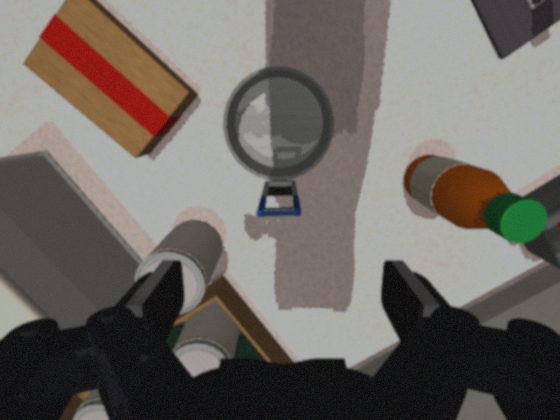

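hook1 shows the post top at about (281,293) and the hook tip at (282,173). large1 shows the rim circle centred at about (278,123) and the blue top bar from (257,212) to (300,212), so the yaw is already close. Now I'll measure these.

```bash
python3 - <<'E'
from h import *
c=load('hook1'); f=cv2.imread('pics/hook1.png')
for n,u,z in [('tip',(282,173),.2485),('post',(281.5,292.5),.265)]: print(n,onz(c,u,z).round(4))
# plate mask
hsv=cv2.cvtColor(f,cv2.COLOR_BGR2HSV)
P=[onz(c,u,.008) for u in [(234,104.5),(332,106),(327,238.5),(237,238.5)]]
print(np.round(P,4)); 
for a,b in [(0,3),(1,2)]: d=P[b]-P[a]; print(np.linalg.norm(d),np.degrees(np.arctan2(d[1],d[0])))
for a,b in [(0,1),(3,2)]: d=P[b]-P[a]; print(np.linalg.norm(d),np.degrees(np.arctan2(-d[0],d[1])))
c=load('large1'); f=cv2.imread('pics/large1.png'); hsv=cv2.cvtColor(f,cv2.COLOR_BGR2HSV)
m=cv2.inRange(hsv,(100,130,50),(130,255,255)); m[:150]=0;m[260:]=0
ys,xs=np.nonzero(m); print('blue',xs.min(),xs.max(),ys.min(),ys.max())
for r in range(ys.min(),ys.max()+1): q=xs[ys==r]; print(r,len(q),q.min(),q.max(),end='; ')
g=cv2.medianBlur(cv2.cvtColor(f,cv2.COLOR_BGR2GRAY),3)
h=cv2.HoughCircles(g[40:210,190:370],cv2.HOUGH_GRADIENT,1.0,30,param1=80,param2=20,minRadius=35,maxRadius=65)
print('\n',None if h is None else h[0]+[190,40,0])
big=cv2.resize(f[50:240,200:360],None,fx=3,fy=3,interpolation=cv2.INTER_CUBIC); cv2.imwrite('pics/l1b.png',big)
E
```

```text
tip [0.5237 0.0505 0.2485]
post [0.6121 0.0525 0.265 ]
[[ 0.4719 -0.0176  0.008 ]
 [ 0.4703  0.1181  0.008 ]
 [ 0.6662  0.1236  0.008 ]
 [ 0.6699 -0.0155  0.008 ]]
0.19799910274573457 0.6108129224149413
0.1959607313088385 1.588343148636313
0.13570257107808856 0.6817796495719806
0.139063575476957 1.5316867866033228
blue 258 299 196 215
196 2 294 295; 197 4 263 296; 198 6 262 296; 199 4 262 296; 200 7 262 297; 201 5 262 297; 202 6 261 297; 203 6 261 297; 204 6 261 297; 205 8 260 298; 206 8 260 298; 207 8 260 298; 208 8 260 298; 209 9 259 299; 210 11 258 299; 211 28 258 299; 212 42 258 299; 213 42 258 299; 214 30 258 298; 215 4 259 262; 
 [[278.5        121.5         55.20000076]]
```

View pics/l1b.png

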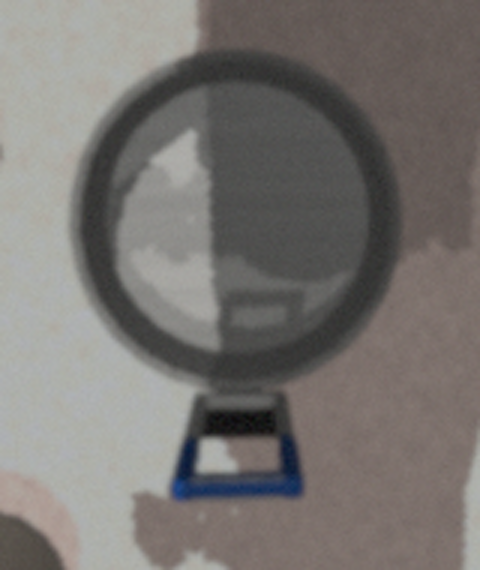

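```bash
python3 - <<'E'
from h import *
c=load('large1')
L=onz(c,(258-.5,212.7),.184);R=onz(c,(299.5,212.7),.184);C=onz(c,(278.6,121.8),.069)
M=(L+R)/2; print(L,R,np.linalg.norm(R-L)); print(C,M,np.linalg.norm((M-C)[:2]),np.degrees(np.arctan2(*(M-C)[[1,0]])))
d=R-L; print('yaw from bar',np.degrees(np.arctan2(-d[0],d[1])))
E
```

```text
[ 0.62460482 -0.32192854  0.184     ] [ 0.64298597 -0.29508018  0.184     ] 0.032537685482079075
[ 0.57942597 -0.2724802   0.069     ] [ 0.6337954  -0.30850436  0.184     ] 0.06522096681088976 -33.52770393610202
yaw from bar -34.3966685176443
```

```bash
python3 - <<'E'
from h import *
y=-34.2; ex=np.array([np.cos(np.radians(y)),np.sin(np.radians(y)),0])
g=np.array([.634,-.3078,0])-.004*ex
robot.move_pose(g+[0,0,.33],D(180+y)); robot.set_gripper(.062)
print('hit',robot.line_to(g+[0,0,.229],vel=.12,guard=12))
robot.set_gripper(.02); o=robot.observe(); print(o['gripper_width'],o['ft_force'],o['time'],o['tool_pos'])
wrist('large2')
robot.line_to(g+[0,0,.26],vel=.1); robot.pause(.2); print(robot.observe()['ft_force']); wrist('large3'); print(robot.observe()['time'])
E
python3 -c "
import cv2,numpy as np;cv2.imwrite('pics/l23.png',np.hstack([cv2.resize(cv2.imread('pics/large%d.png'%i),(400,300)) for i in(2,3)]))"
```

```text
hit False
0.0325449877347781 [ 0.01320841 -2.97192653  4.36082918] 5.775 [ 0.6310352  -0.3060954   0.23015067]
[ 0.44654498  0.71099525 -2.82189498]
6.5333
```

View pics/l23.png

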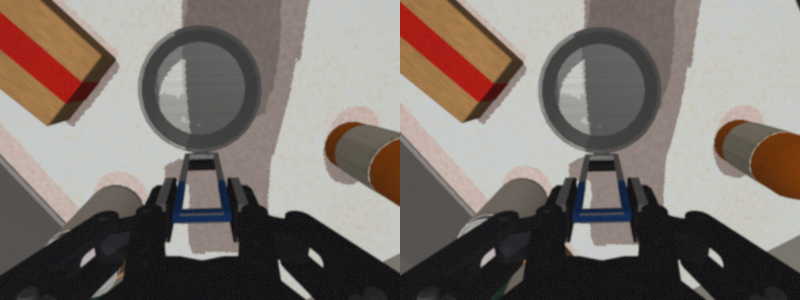

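```bash
python3 - <<'E'
from h import *
for n,z in (('large2',.184),('large3',.215)):
    c=load(n); f=cv2.imread(f'pics/{n}.png'); hsv=cv2.cvtColor(f,cv2.COLOR_BGR2HSV)
    m=cv2.inRange(hsv,(100,130,30),(130,255,255)); m[:200]=0
    ys,xs=np.nonzero(m); 
    k=[r for r in range(ys.min(),ys.max()+1) if (xs[ys==r]).size>25]; print(n,k[0],k[-1],xs[ys==k[-2]].min(),xs[ys==k[-2]].max())
    g=cv2.medianBlur(cv2.cvtColor(f,cv2.COLOR_BGR2GRAY),3)
    h=cv2.HoughCircles(g[10:260,150:400],cv2.HOUGH_GRADIENT,1.0,60,param1=80,param2=20,minRadius=60,maxRadius=110)
    print(None if h is None else h[0]+[150,10,0])
    cv2.imwrite(f'pics/{n}b.png',cv2.resize(f[180:360,180:400],None,fx=3,fy=3))
print(robot.observe()['tool_pos'])
E
```

```text
large2 293 309 240 324
[[279.5        121.5         86.09999847]]
large3 292 309 240 324
[[279.5        126.5         86.59999847]]
[ 0.63049022 -0.30534271  0.25906523]
```

View pics/large3b.png

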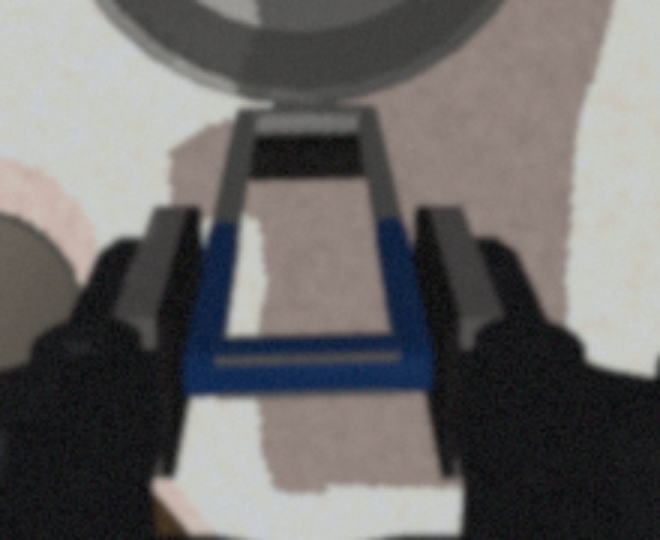

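```bash
cat >> h.py <<'E'
from scipy.spatial.transform import Rotation as Ro
RC=np.array([[0,1,0.001],[-.962,0,-.272],[-.272,-.001,.962]]); OC=np.array([.06894,.00095,-.07011])
def tool_at(uv,ztool):
    c=robot.get_calibration('wrist'); d=RC.T@np.linalg.inv(K(c))@np.array([uv[0],uv[1],1.]); return OC+d*(ztool-OC[2])/d[2]
E
python3 - <<'E'
from h import *
for u,z in (((242,310.5),.0452),((324,310.5),.0452),((282,292.7),.0512)): print(u,tool_at(u,z).round(4))
E
```

```text
(242, 310.5) [-0.0061 -0.0151  0.0452]
(324, 310.5) [-0.0061  0.0173  0.0452]
(282, 292.7) [-0.0018  0.0007  0.0512]
```

The grasp is good: the bar sits 4 mm behind the tool axis as planned, is centred within 1 mm in y, and there is almost no tilt. Now I'll carry it to the front of the hook tip.

```bash
cat >> h.py <<'E'
S0=np.array([.6135,.0525]); SY=1.2
def st(x,y,z):
    a=np.radians(SY); return np.array([S0[0]+x*np.cos(a)-y*np.sin(a),S0[1]+x*np.sin(a)+y*np.cos(a),z])
E
python3 - <<'E'
from h import *
p=robot.observe()['tool_pos']
robot.line_to(np.array([p[0],p[1],.44]),vel=.25)
robot.move_pose([.48,-.17,.44],D(165)); 
robot.move_pose(st(-.140,0,.40),D(180+SY))
robot.line_to(st(-.135,0,.322),vel=.2); robot.pause(.2)
o=robot.observe(); print(o['tool_pos'],o['tcp_rot'],o['ft_force'],o['time'],st(-.135,0,.322))
wrist('lh1'); f=robot.grab_frame('scene'); cv2.imwrite('pics/lh1s.png',cv2.resize(f[130:300,160:380],None,fx=3,fy=3))
E
```

```text
[0.47911896 0.04934307 0.32371724] [-1.79971883e+02  1.41196763e-01 -1.78826370e+02] [-0.43000566 -0.01832714 -3.74072611] 10.1 [0.47852961 0.04967277 0.322     ]
```

View pics/lh1.png

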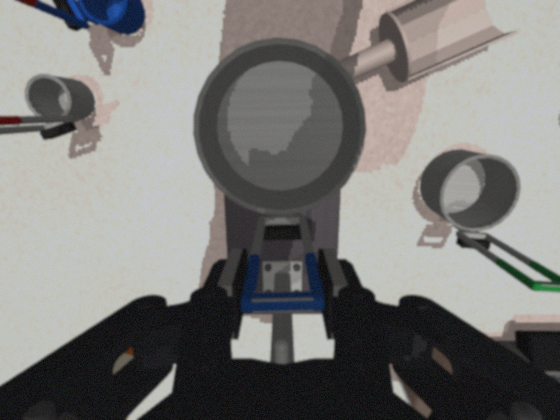

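View pics/lh1s.png

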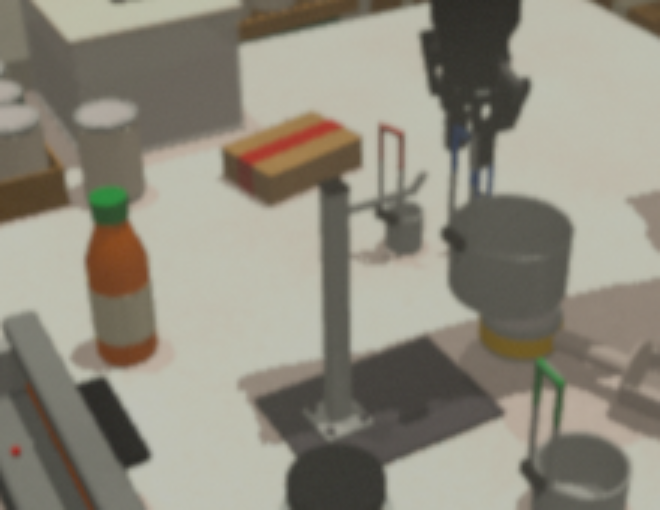

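The wrist view shows the hook rod at column 283, centred between the loop's sides at 242 and 322. The scene view shows the dipper hanging upright. I'll move it in over the tip.

```bash
python3 - <<'E'
from h import *
print(robot.line_to(st(-.028,0,.322),vel=.08,guard=10)); robot.pause(.15)
o=robot.observe(); print(o['tool_pos'],o['ft_force'],o['time'])
wrist('lh2'); f=robot.grab_frame('scene'); cv2.imwrite('pics/lh2s.png',cv2.resize(f[130:300,160:380],None,fx=3,fy=3))
E
```

```text
False
[0.58531751 0.05193832 0.3221981 ] [-0.69353358  0.17963445 -3.0753972 ] 11.8333
```

View pics/lh2.png

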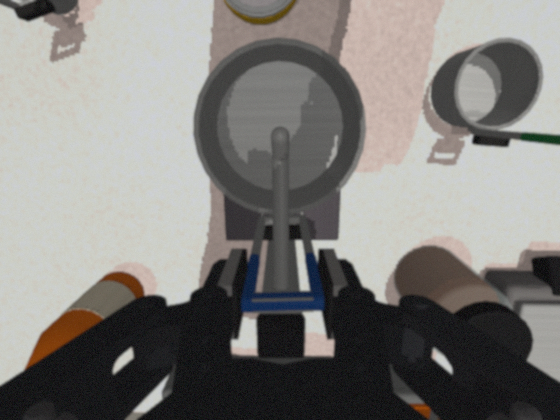

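View pics/lh2s.png

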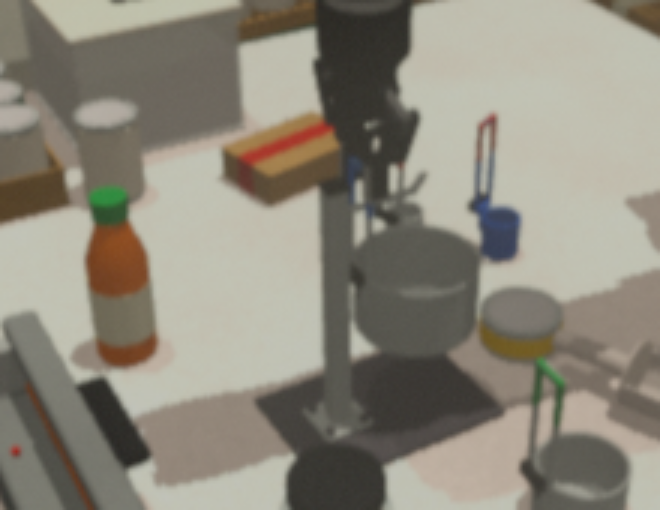

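```bash
python3 - <<'E'
from h import *
f=cv2.imread('pics/lh2.png'); cv2.imwrite('pics/lh2b.png',cv2.resize(f[270:370,230:330],None,fx=5,fy=5))
z=.3222-.265
for u in ((258,314),(304,314),(281,355)): print(tool_at(u,z).round(4))
print('tip',tool_at((281,134),.3222-.249))
E
```

```text
[-0.0157 -0.0098  0.0572]
[-0.0157  0.0103  0.0572]
[-0.037   0.0002  0.0572]
tip [0.06032198 0.00029971 0.0732    ]
```

View pics/lh2b.png

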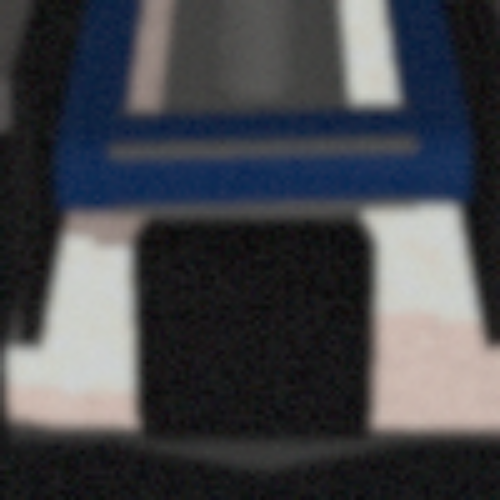

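Measured in the tool frame, the post's face is 11.7 mm behind the bar's centre and centred in y. That puts the post axis at x = 0.612. I'll back off 2 mm and lower.

```bash
sed -i 's/S0=np.array(\[.6135/S0=np.array([.6120/' h.py; python3 - <<'E'
from h import *
robot.line_to(st(-.0285,0.0,.300),vel=.1,guard=8); print(robot.observe()['tool_pos'])
print(robot.line_to(st(-.0285,0.0,.2885),vel=.03,guard=6)); o=robot.observe(); print(o['tool_pos'],o['ft_force'],o['time'])
wrist('lh3')
E
```

```text
[0.5831507  0.05194894 0.29968135]
True
[0.58379688 0.05184405 0.28955112] [-0.69400635  0.1811616   4.23972367] 12.7
```

View pics/lh3.png

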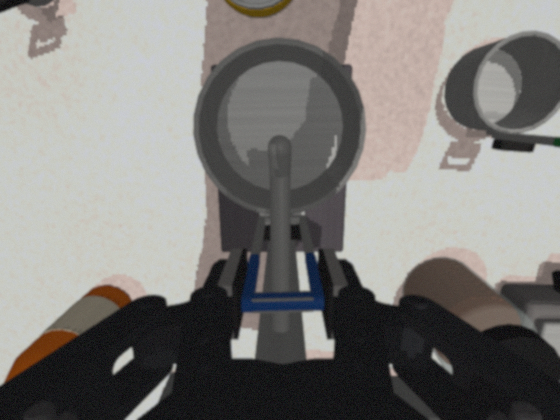

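Contact came at TCP z = 0.2896 against the predicted 0.290, so the bar is on the rod. Releasing.

```bash
python3 - <<'E'
from h import *
robot.set_gripper(.056); robot.pause(.3); o=robot.observe(); print(o['ft_force'],o['gripper_width'],o['time']); 
robot.line_to(st(-.0285,0,.40),vel=.15); print(robot.observe()['time'])
wrist('lh4'); f=robot.grab_frame('scene'); cv2.imwrite('pics/lh4s.png',cv2.resize(f[130:300,160:380],None,fx=3,fy=3))
E
```

```text
[-0.65242526 -0.1239442  -0.02747157] 0.056008469989626296 13.4
14.2917
```

View pics/lh4.png

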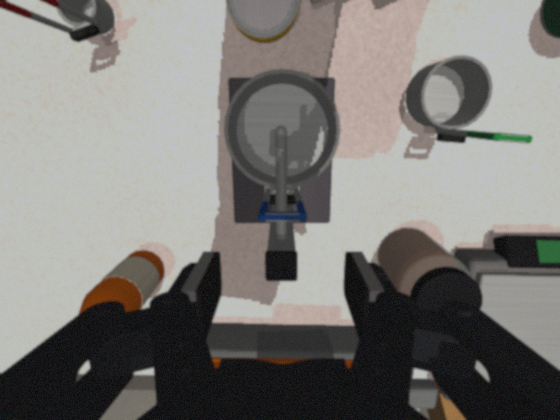

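View pics/lh4s.png

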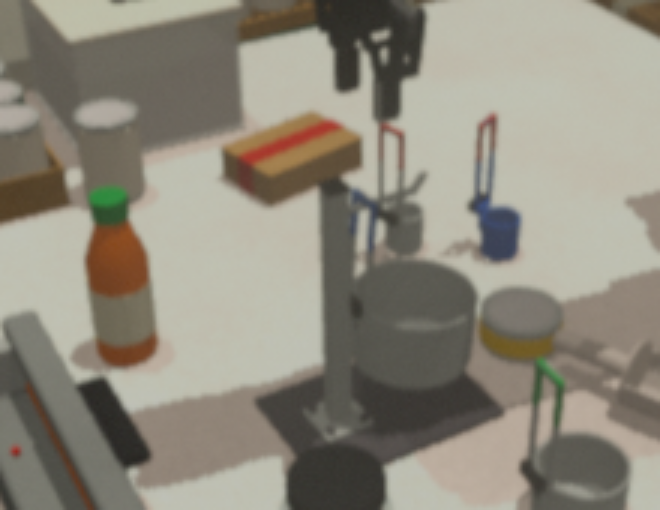

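The large dipper hangs plumb with its blue bar on the rod at (282,211), and the cup's rim is concentric around (282,127). Next, a wrist view over the medium one.

```bash
python3 - <<'E'
from h import *
robot.move_pose([.530,.2526,.345],D(182)); print(robot.observe()['time'])
c,f=wrist('m1'); hsv=cv2.cvtColor(f,cv2.COLOR_BGR2HSV)
m=cv2.inRange(hsv,(45,90,40),(80,255,255)); m[:130]=0;m[260:]=0;m[:,:200]=0;m[:,360:]=0
ys,xs=np.nonzero(m); print(xs.min(),xs.max(),ys.min(),ys.max())
for r in range(ys.max()-9,ys.max()+1): q=xs[ys==r]; print(r,len(q),q.min(),q.max(),end='; ')
cv2.imwrite('pics/m1b.png',cv2.resize(f[90:250,200:360],None,fx=3,fy=3))
E
```

```text
15.2583
260 303 191 212
203 10 261 301; 204 11 260 301; 205 16 260 302; 206 29 260 302; 207 41 260 302; 208 42 261 302; 209 41 262 303; 210 22 280 302; 211 13 290 302; 212 5 298 302;
```

View pics/m1.png

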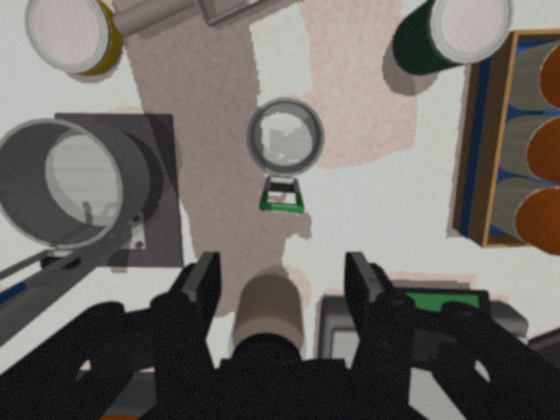

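View pics/m1b.png

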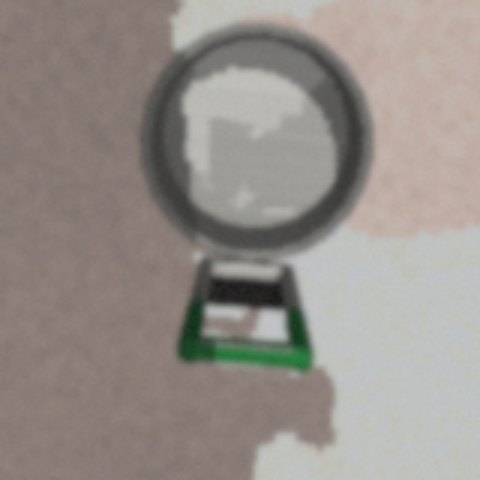

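```bash
python3 - <<'E'
from h import *
c=load('m1')
L=onz(c,(259.7,206.7),.174);R=onz(c,(303.2,210),.174);C=onz(c,(285.5,136.8),.059)
M=(L+R)/2; print(L,R,np.linalg.norm(R-L)); print(C,M,np.linalg.norm((M-C)[:2]),np.degrees(np.arctan2(*(M-C)[[1,0]])))
d=R-L; print('yaw from bar',np.degrees(np.arctan2(-d[0],d[1])))
E
```

```text
[0.53052346 0.23542881 0.174     ] [0.53198145 0.26829609 0.174     ] 0.03289960612159392
[0.48608263 0.25420389 0.059     ] [0.53125245 0.25186245 0.174     ] 0.04523047309165537 -2.967352968710091
yaw from bar -2.5399700765501856
```

```bash
python3 - <<'E'
from h import *
y=-2.8; ex=np.array([np.cos(np.radians(y)),np.sin(np.radians(y)),0])
g=np.array([.5316,.2520,0])-.004*ex
robot.move_pose(g+[0,0,.30],D(180+y))
print('hit',robot.line_to(g+[0,0,.219],vel=.12,guard=12))
robot.set_gripper(.02); o=robot.observe(); print(o['gripper_width'],o['ft_force'],o['time'],o['tool_pos'])
z0=o['tool_pos'][2]
robot.line_to(g+[0,0,.29],vel=.15); robot.pause(.2); o=robot.observe();print(o['ft_force'],o['tool_pos']); c,f=wrist('m2'); print(o['time'])
print('bartop toolz',z0-.175)
cv2.imwrite('pics/m2b.png',cv2.resize(f[90:330,180:400],None,fx=2.4,fy=2.4))
E
```

```text
hit False
0.03282720689623148 [ 0.48313946 -1.10100783  5.62331388] 16.7667 [0.52834352 0.25218172 0.22031504]
[ 0.10290395 -0.25126802 -0.89853458] [0.52712984 0.25210939 0.28858909]
17.5917
bartop toolz 0.04531504399599645
```

View pics/m2b.png

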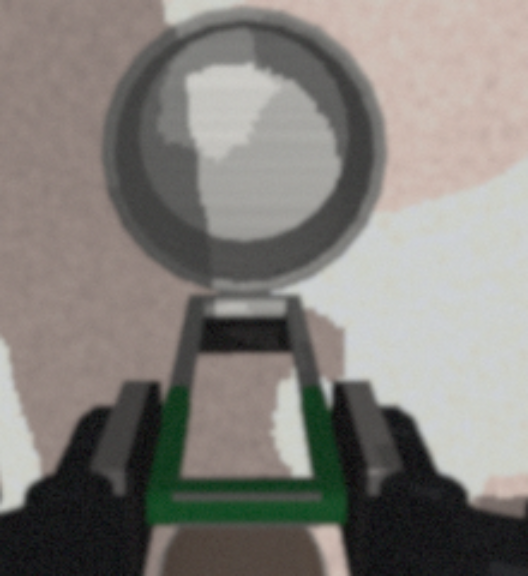

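```bash
python3 - <<'E'
from h import *
print(tool_at((282,307.5),.0453), tool_at((282,90+483/2.4),.0513))
robot.line_to([.50,.252,.3645],vel=.2)
robot.move_pose(np.array([.465,.15,.3645]),D(180)); 
robot.move_pose(st(-.150,0,.3645),D(180+SY)); robot.pause(.15)
o=robot.observe(); print(o['tool_pos'],o['ft_force'],o['time'])
wrist('mh1'); f=robot.grab_frame('scene'); cv2.imwrite('pics/mh1s.png',cv2.resize(f[130:300,160:380],None,fx=3,fy=3))
E
```

```text
[-0.00485294  0.00073581  0.0453    ] [-0.00115523  0.00072803  0.0513    ]
[0.46222555 0.05043325 0.36417763] [-0.09839105  0.56836265 -0.2098136 ] 19.3333
```

View pics/mh1.png

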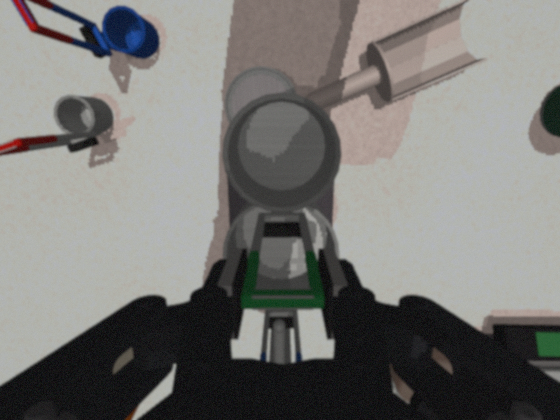

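View pics/mh1s.png

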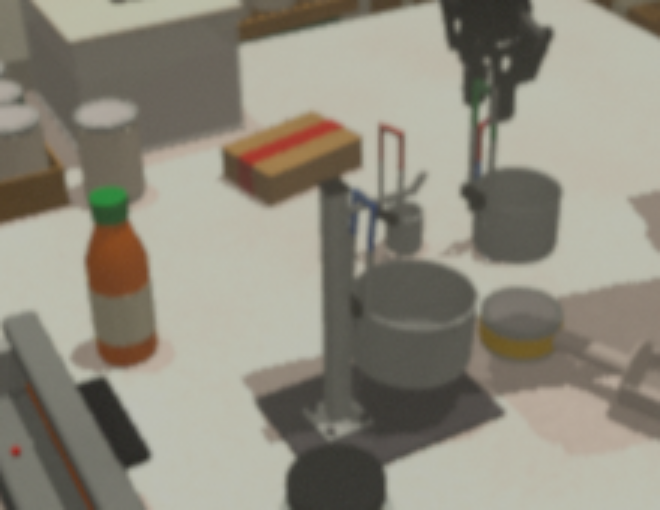

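The hook is centred through the loop at column 281, and the medium cup is upright with its floor above the large cup's rim. Moving in.

```bash
python3 - <<'E'
from h import *
print(robot.line_to(st(-.0427,0,.3645),vel=.1,guard=8)); robot.pause(.15)
o=robot.observe(); print(o['tool_pos'],o['ft_force'],o['time'])
wrist('mh2'); f=robot.grab_frame('scene'); cv2.imwrite('pics/mh2s.png',cv2.resize(f[130:300,160:380],None,fx=3,fy=3))
z=o['tool_pos'][2]-.265
E
```

```text
False
[0.56907079 0.05164536 0.36478395] [-0.68778601 -0.57681662 -1.0418284 ] 20.8083
```

View pics/mh2.png

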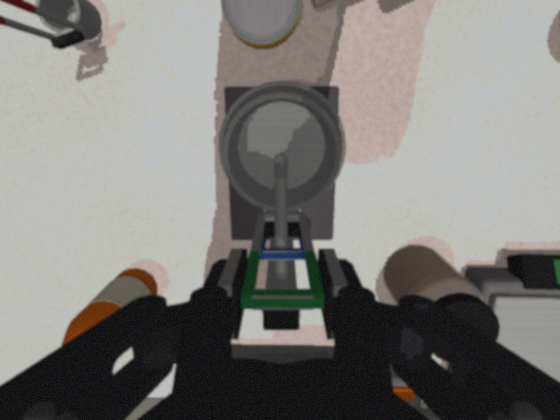

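View pics/mh2s.png

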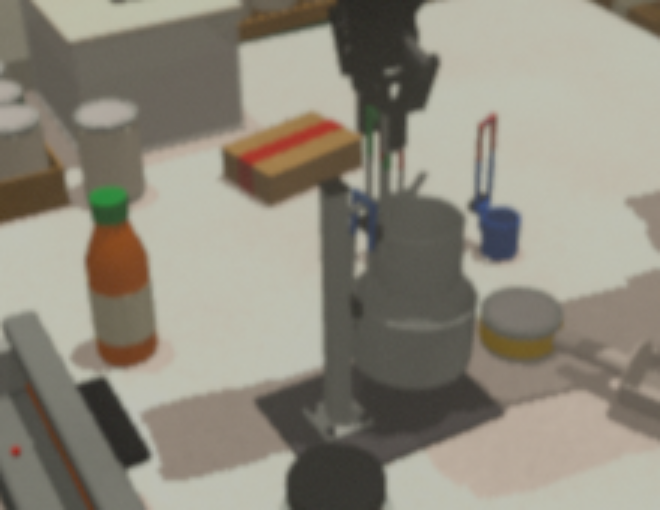

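```bash
python3 - <<'E'
from h import *
f=cv2.imread('pics/mh2.png'); cv2.imwrite('pics/mh2b.png',cv2.resize(f[225:345,220:340],None,fx=5,fy=5))
for u,z in (((282,258),.1198),((282,250.5),.1198),((262,254),.1198),((303,254),.1198),((282,309),.0998),((282,329),.0998),((281,160),.116)): print(u,tool_at(u,z).round(4))
E
```

```text
(282, 258) [-0.0176  0.0006  0.1198]
(282, 250.5) [-0.0126  0.0006  0.1198]
(262, 254) [-0.015  -0.0117  0.1198]
(303, 254) [-0.015   0.0136  0.1198]
(282, 309) [-0.0407  0.0006  0.0998]
(282, 329) [-0.0541  0.0006  0.0998]
(281, 160) [4.35e-02 1.00e-04 1.16e-01]
```

View pics/mh2b.png

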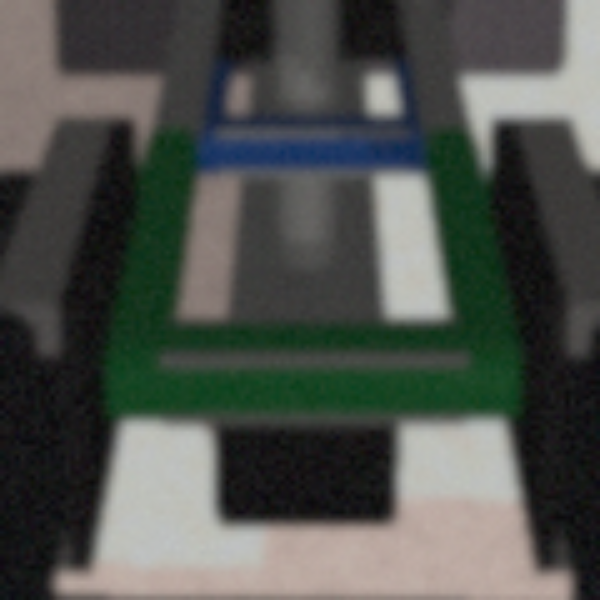

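```bash
python3 - <<'E'
from h import *
f=cv2.imread('pics/lh4.png'); cv2.imwrite('pics/lh4b.png',cv2.resize(f[110:290,220:340],None,fx=4,fy=4))
f=cv2.imread('pics/mh1.png'); 
E
```

```text
(no output)
```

View pics/lh4b.png

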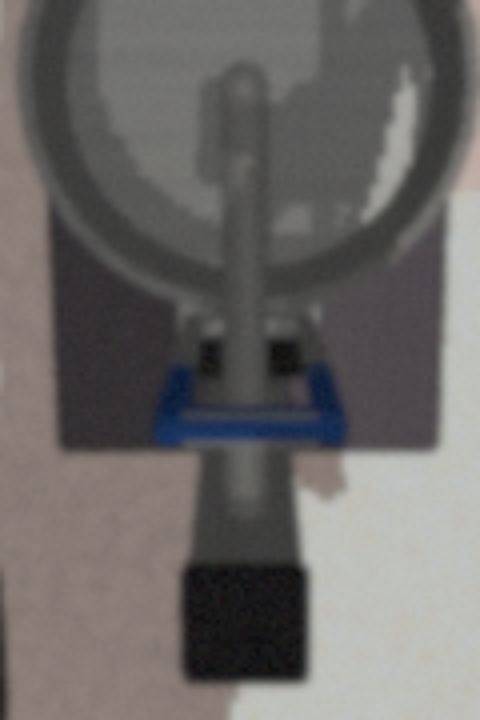

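```bash
python3 - <<'E'
from h import *
for n,u,z in (('barback',(282,220),.155),('barfront',(282,213.2),.155),('postf',(282,251.2),.135),('postb',(282,280.5),.135),('tip',(281,128),.151)): print(n,tool_at(u,z).round(4))
E
```

```text
barback [-0.0044  0.0006  0.155 ]
barfront [0.0007 0.0006 0.155 ]
postf [-0.0197  0.0006  0.135 ]
postb [-0.0413  0.0006  0.135 ]
tip [ 0.0594 -0.      0.151 ]
```

Relative to the post, the large loop sits at about −28 mm. That is slightly further out than intended, which means about 2.5° of lean and is well within limits. Current spacing is 12.6 mm, so I'll back out 4 mm to get about 16.5 mm, then lower.

```bash
python3 - <<'E'
from h import *
robot.line_to(st(-.0467,0,.3645),vel=.08)
print(robot.line_to(st(-.0467,0,.302),vel=.1,guard=6)); o=robot.observe(); print(o['tool_pos'],o['ft_force'])
print(robot.line_to(st(-.0467,0,.2885),vel=.03,guard=5)); o=robot.observe(); print(o['tool_pos'],o['ft_force'],o['time'])
c,f=wrist('mh3'); cv2.imwrite('pics/mh3b.png',cv2.resize(f[60:345,190:370],None,fx=2,fy=2))
E
```

```text
False
[0.56550928 0.05148952 0.30268617] [ 0.59193311 -0.90700802 -0.64175251]
True
[0.56546147 0.0514997  0.28984038] [0.44891971 0.36921102 3.96824435] 22.3667
```

View pics/mh3b.png

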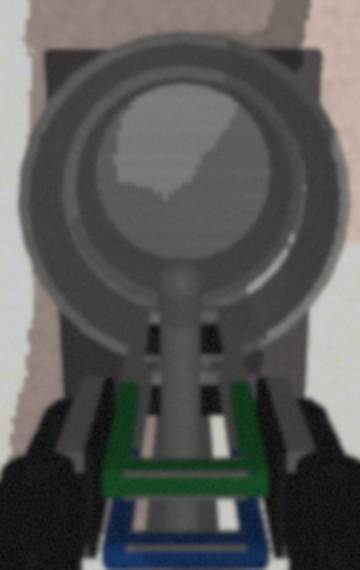

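The medium cup is nested and the green bar touched down at TCP z = 0.2898, as expected. Releasing.

```bash
python3 - <<'E'
from h import *
robot.set_gripper(.056); robot.pause(.3); o=robot.observe(); print(o['ft_force'],o['time']); 
robot.line_to(st(-.0467,0,.40),vel=.15); print(robot.observe()['tool_pos'])
c,f=wrist('mh4'); f2=robot.grab_frame('scene')
a=cv2.resize(f[90:290,210:350],None,fx=2.8,fy=2.8); b=cv2.resize(f2[180:270,260:330],None,fx=6,fy=6)
b=cv2.resize(b,(int(b.shape[1]*a.shape[0]/b.shape[0]),a.shape[0])); cv2.imwrite('pics/mh4b.png',np.hstack([a,b])); print(a.shape,b.shape)
E
```

```text
[ 0.93799595 -0.24380768 -0.14706771] 23.0667
[0.56522494 0.05152855 0.39911969]
(560, 392, 3) (560, 435, 3)
```

View pics/mh4b.png

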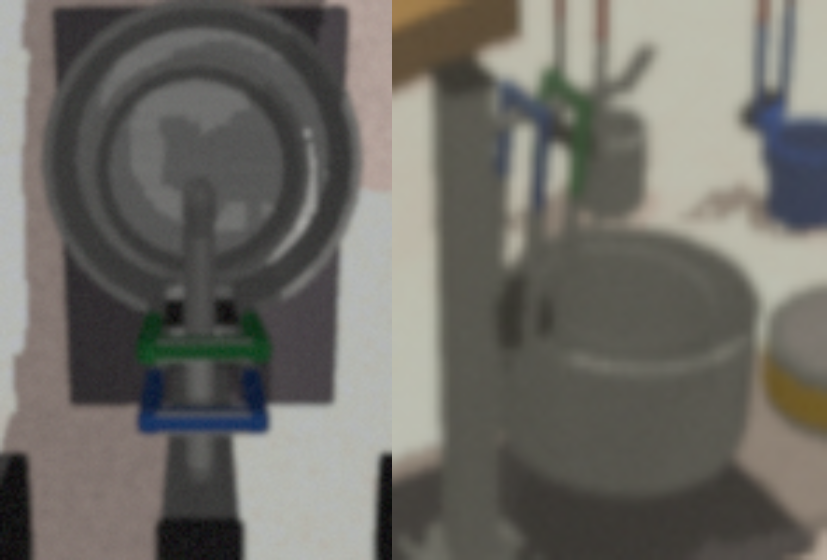

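```bash
python3 - <<'E'
from h import *
for n,u,z in (('blueback',(282,244.3),.154),('greenback',(282,219.3),.154),('postf',(282,275.7),.134),('tip',(281,155),.150)): print(n,tool_at(u,z).round(4))
robot.move_pose([.426,-.1745,.335],D(193)); o=robot.observe(); print(o['time'],o['tool_pos'])
wrist('s1')
E
```

```text
blueback [-0.0225  0.0006  0.154 ]
greenback [-0.0035  0.0006  0.154 ]
postf [-0.0371  0.0006  0.134 ]
tip [ 4.22e-02 -1.00e-04  1.50e-01]
25.1167 [ 0.42638997 -0.17412895  0.33527127]
```

View pics/s1.png

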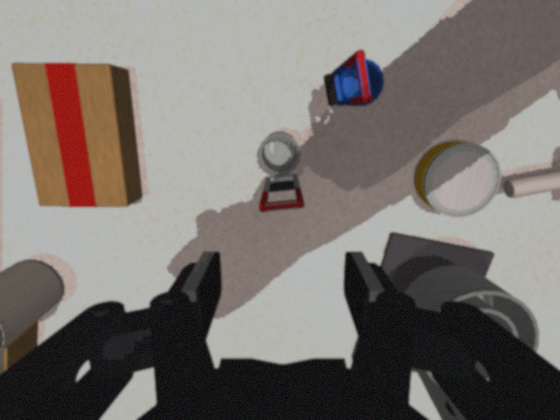

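Both hang nested, with loops 17.6 mm and 36.6 mm off the post's face. In s1 the small grey cup is at (279,154) with its red bar from (260,208) to (304,206), and the blue look-alike is at (355,82), well clear. Measuring the small one now.

```bash
python3 - <<'E'
from h import *
f=cv2.imread('pics/s1.png'); c=load('s1'); hsv=cv2.cvtColor(f,cv2.COLOR_BGR2HSV)
m=cv2.inRange(hsv,(0,110,40),(8,255,255))|cv2.inRange(hsv,(172,110,40),(180,255,255)); m[:175]=0;m[230:]=0;m[:,:240]=0;m[:,330:]=0
ys,xs=np.nonzero(m)
for r in range(ys.max()-9,ys.max()+1): q=xs[ys==r]; print(r,len(q),q.min(),q.max(),end='; ')
for lo,hi in ((258,268),(297,308)):
    q=ys[(xs>=lo)&(xs<hi)]; print(lo,q.min(),q.max())
cv2.imwrite('pics/s1b.png',cv2.resize(f[120:220,230:330],None,fx=5,fy=5))
L=onz(c,(260,209),.164);R=onz(c,(304,206),.164);C=onz(c,(279,154),.049)
M=(L+R)/2; print(L,R,np.linalg.norm(R-L)); print(C,M,np.linalg.norm((M-C)[:2]),np.degrees(np.arctan2(*(M-C)[[1,0]])))
d=R-L; print('yaw from bar',np.degrees(np.arctan2(-d[0],d[1])))
E
```

```text
201 12 261 302; 202 14 261 303; 203 22 260 302; 204 34 260 303; 205 43 259 303; 206 44 259 302; 207 37 259 300; 208 24 260 283; 209 14 260 273; 210 6 261 266; 258 191 210
297 188 207
[ 0.43144938 -0.18960566  0.164     ] [ 0.4217095  -0.15782429  0.164     ] 0.03324035561990084
[ 0.40153928 -0.1828828   0.049     ] [ 0.42657944 -0.17371498  0.164     ] 0.026665685495244153 20.108938854458454
yaw from bar 17.03848171561637
```

View pics/s1b.png

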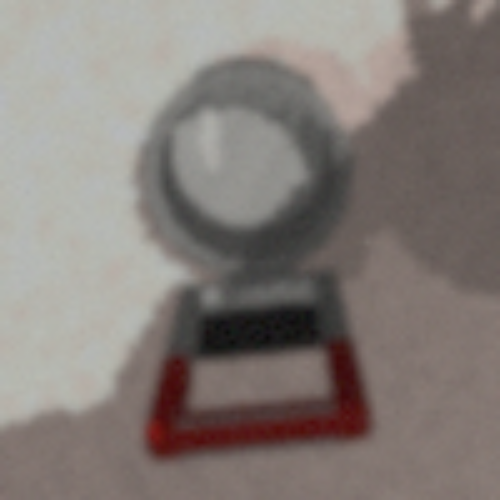

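```bash
python3 - <<'E'
from h import *
y=18.; ex=np.array([np.cos(np.radians(y)),np.sin(np.radians(y)),0])
g=np.array([.4263,-.1737,0])-.004*ex
robot.move_pose(g+[0,0,.29],D(180+y))
print('hit',robot.line_to(g+[0,0,.209],vel=.12,guard=12))
robot.set_gripper(.02); o=robot.observe(); print(o['gripper_width'],o['ft_force'],o['time'],o['tool_pos'])
z0=o['tool_pos'][2]; print('bartop toolz',z0-.165)
robot.line_to(g+[0,0,.29],vel=.15); robot.pause(.2); o=robot.observe();print(o['ft_force'],o['tool_pos']); c,f=wrist('s2'); print(o['time'])
cv2.imwrite('pics/s2b.png',cv2.resize(f[90:330,180:400],None,fx=2.4,fy=2.4))
E
```

```text
hit False
0.032421105717660124 [ 0.26670633 -0.49536801  5.73966531] 26.625 [ 0.42305657 -0.17533275  0.21022225]
bartop toolz 0.0452222523726018
[-1.13467754  0.09689592 -1.47867667] [ 0.42218676 -0.17467524  0.28888299]
27.5167
```

View pics/s2b.png

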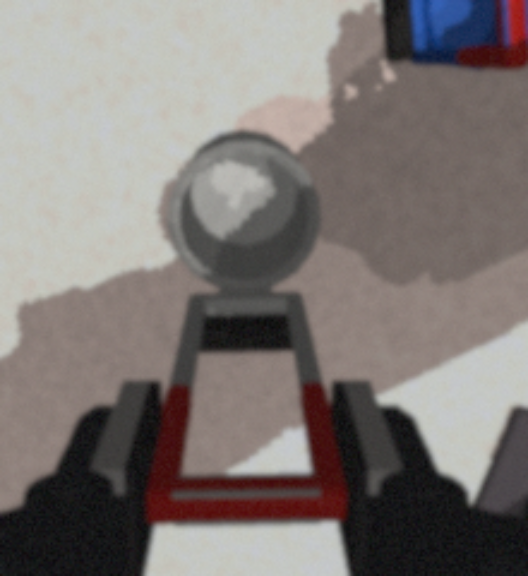

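```bash
python3 - <<'E'
from h import *
p=robot.observe()['tool_pos']
robot.line_to([p[0],p[1],.42],vel=.25)
robot.move_pose(st(-.160,0,.41),D(180+SY)); robot.line_to(st(-.155,0,.361),vel=.2); robot.pause(.15)
o=robot.observe(); print(o['tool_pos'],o['ft_force'],o['time'])
c,f=wrist('sh1'); f2=robot.grab_frame('scene')
cv2.imwrite('pics/sh1b.png',np.hstack([cv2.resize(f,(400,300)),cv2.resize(f2[150:270,220:380],(400,300))]))
E
```

```text
[0.45733781 0.04874895 0.36252382] [ 0.22867687 -0.47088406 -0.27761824] 29.6833
```

View pics/sh1b.png

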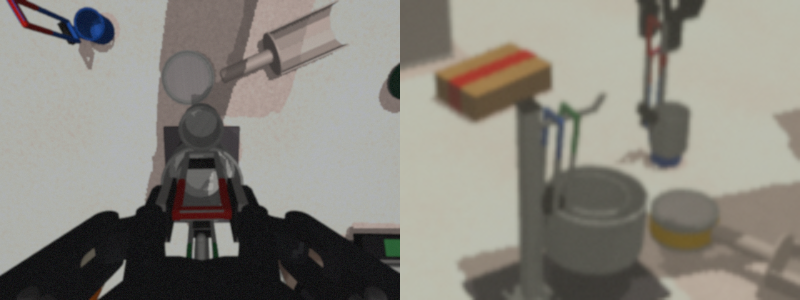

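The hook is centred in the red loop and the cup is upright. Moving in over the tip.

```bash
python3 - <<'E'
from h import *
print(robot.line_to(st(-.0652,0,.361),vel=.1,guard=8)); robot.pause(.15)
o=robot.observe(); print(o['tool_pos'],o['ft_force'],o['time'])
c,f=wrist('sh2'); f2=robot.grab_frame('scene')
cv2.imwrite('pics/sh2b.png',np.hstack([cv2.resize(f[90:330,180:400],None,fx=2,fy=2),cv2.resize(f2[170:270,260:340],(384,480))]))
E
```

```text
False
[0.54650625 0.05118358 0.36126127] [ 0.25013712  0.46124237 -1.75043485] 30.9833
```

View pics/sh2b.png

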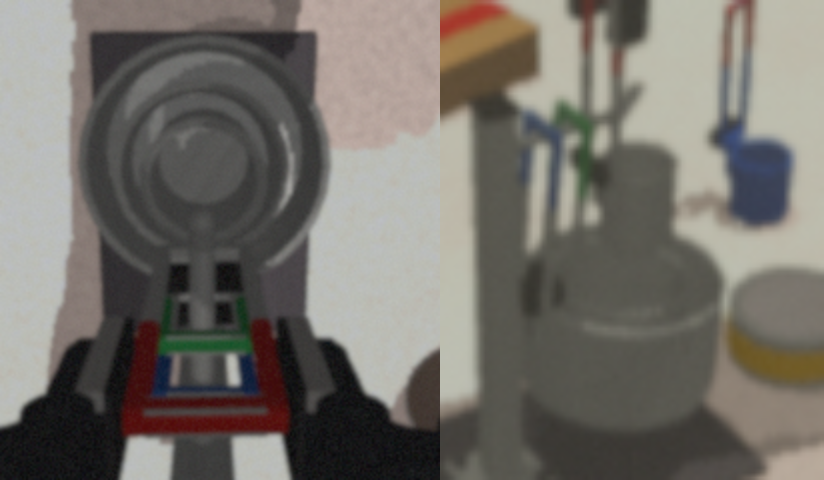

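```bash
python3 - <<'E'
from h import *
for n,u,z in (('greenback',(282,265),.1163),('tip',(281,199),.1123)): print(n,tool_at(u,z).round(4))
E
```

```text
greenback [-0.0207  0.0006  0.1163]
tip [2.200e-02 1.000e-04 1.123e-01]
```

Spacing to the green loop is 15.2 mm, and the red bar would rest at about −63 mm, on the level arm. Lowering.

```bash
python3 - <<'E'
from h import *
print(robot.line_to(st(-.0652,0,.302),vel=.1,guard=6)); o=robot.observe(); print(o['tool_pos'],o['ft_force'])
print(robot.line_to(st(-.0652,0,.2885),vel=.03,guard=5)); o=robot.observe(); print(o['tool_pos'],o['ft_force'],o['time'])
c,f=wrist('sh3'); cv2.imwrite('pics/sh3b.png',cv2.resize(f[60:345,190:370],None,fx=2,fy=2))
E
```

```text
False
[0.54692618 0.05110645 0.30264233] [ 0.58533436  0.85023677 -0.67001611]
True
[0.54699631 0.05110898 0.28992574] [0.20323638 0.88671216 4.40199561] 32.2583
```

View pics/sh3b.png

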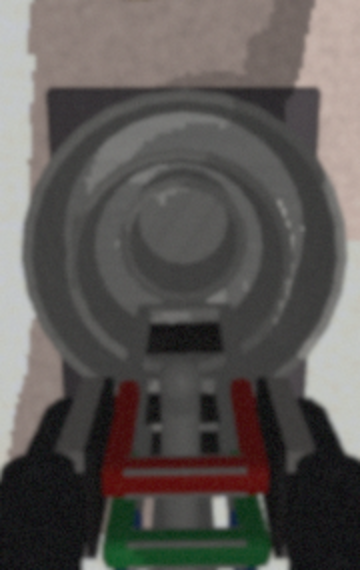

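Touchdown came at z = 0.2899, as expected, with all three cups nested. Releasing and retreating.

```bash
python3 - <<'E'
from h import *
robot.set_gripper(.056); robot.pause(.3); o=robot.observe(); print(o['ft_force'],o['time']); 
robot.line_to(st(-.0652,0,.42),vel=.15); robot.pause(.3); o=robot.observe(); print(o['tool_pos'],o['time'])
c,f=wrist('sh4'); f2=robot.grab_frame('scene'); cv2.imwrite('pics/sh4s.png',f2); cv2.imwrite('pics/sh4t.png',robot.grab_frame('top'))
cv2.imwrite('pics/sh4b.png',np.hstack([cv2.resize(f[70:310,180:380],None,fx=2,fy=2),cv2.resize(f2[170:270,260:340],(384,480))]))
robot.pause(.5); f3=robot.grab_frame('scene'); print('motion',cv2.absdiff(f2,f3)[170:270,260:340].max(),cv2.absdiff(f2,f3)[0:100,0:200].max())
E
```

```text
[ 0.5997213  -0.30744901 -1.29047028] 32.9583
[0.54667999 0.05116323 0.41956801] 34.2833
motion 7 9
```

View pics/sh4b.png

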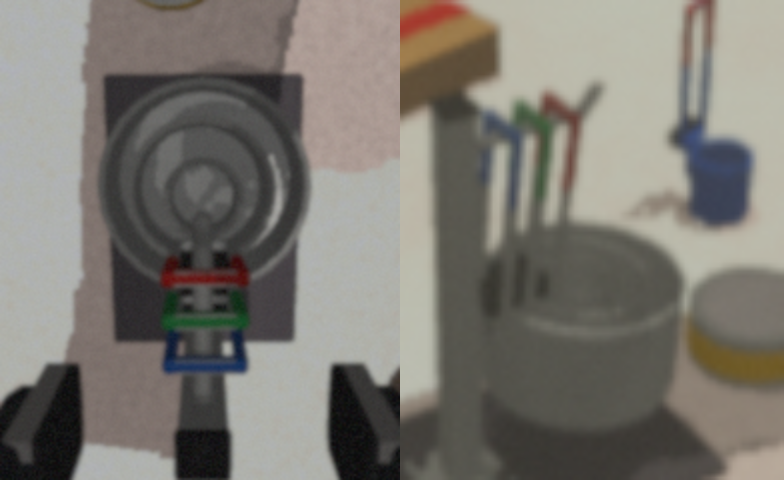

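View pics/sh4s.png

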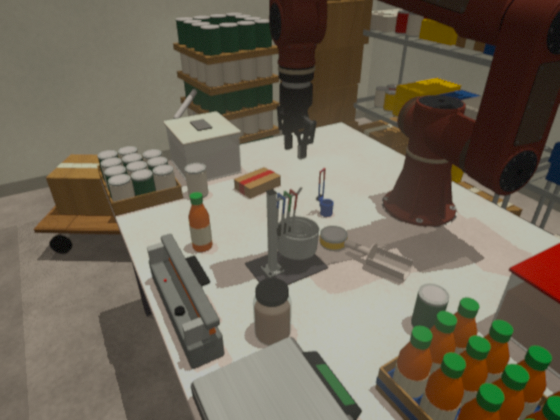

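```bash
python3 - <<'E'
from h import *
T=np.array
tip=tool_at((281,178),.4196-.249)
for n,r in (('red',285),('green',328),('blue',371)):
    p=tool_at((282,r/2+70),.1746); print(n,'stand x ~',round(-88-(p[0]+.003-tip[0])*-1000,1), 'from post:',round(-(p[0]+.003-tool_at((282,70+432/2),.1546)[0])*1000,1),'mm face gap (neg=ahead)')
f=cv2.imread('pics/top0.png');g=cv2.imread('pics/sh4t.png')
# bystander check in scene view
a=cv2.imread('pics/scene0.png');b=cv2.imread('pics/sh4s.png')
d=cv2.absdiff(a,b).max(2)
for n,(u,v) in dict(fish=(334,238),jar=(272,310),juice=(200,222),soup=(431,305),bean=(196,182),carton=(257,182),scoop=(385,260)).items(): print(n,d[v-18:v+18,u-18:u+18].mean().round(1))
E
```

```text
red stand x ~ -112.6 from post: -54.7 mm face gap (neg=ahead)
green stand x ~ -130.2 from post: -37.1 mm face gap (neg=ahead)
blue stand x ~ -148.4 from post: -18.9 mm face gap (neg=ahead)
fish 30.7
jar 2.7
juice 6.7
soup 9.5
bean 6.2
carton 8.9
scoop 17.5
```

The sign of the tip term was wrong in that printout. Corrected, the loops are at stand x of about −63, −46 and −28 mm, all on the level arm, and the post-face gaps agree to about 1–2 mm. The large difference values at the fish tin and the scoop look like shadow changes, so I'll check them quickly before handing in.

```bash
python3 - <<'E'
import cv2,numpy as np
a=cv2.imread('pics/scene0.png')[200:300,290:430];b=cv2.imread('pics/sh4s.png')[200:300,290:430]
cv2.imwrite('pics/cmp.png',cv2.resize(np.hstack([a,b]),None,fx=2.8,fy=2.8))
E
```

```text
(no output)
```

View pics/cmp.png

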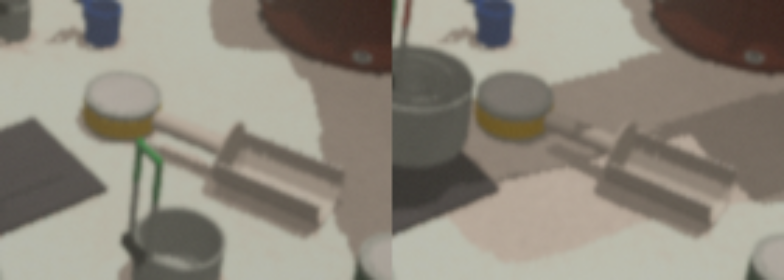

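The fish tin, at (122,103) against (514−392,103), and the scoop haven't moved. The differences are only shadows. Handing in.

```bash
python3 - <<'E'
from h import *
print(robot.observe()['time'], robot.observe()['ft_force']); robot.job_done()
E
```

```text
34.9833 [-0.94506414  0.02973555  0.28981232]
the job is handed in; nothing more can be done
```

All three dippers are hanging on the hook, and I handed the job in at about 35 s of the 72 s allowed. I hung the large one first, then the middle one nested in it, then the small grey one nested in that, letting go of each before the next. The blue look-alike was left alone.

**Last checks**
- **Loops on the arm:** they sit at about −28, −46 and −63 mm in the stand frame, on the hook's level arm. Each touched down at the height expected for resting on it.
- **Cups:** they look nested and upright, and nothing moved between two scene pictures half a second apart.
- **Gripper:** it was open and well above the stand at hand-in.
- **Bystanders:** they look unmoved. High difference values at the fish tin and the scoop turned out to be shadows when I compared the pictures.

**What disagreed**
- **Post position:** the fixed cameras and the wrist camera differed by about 3 mm on where the post stands. I used the wrist camera's value.
- **Spacing:** the large and middle loops ended up about 3–5 mm farther out than I aimed. Both lean an estimated few degrees, within the 20° limit.
- **Checking script:** one printed column in my final check had a sign error. I corrected it by hand, and the post-gap figures agree to about 1–2 mm.

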